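# Jack up the microscope's vibration platform and hold it for a foot change

## Task

One rubber foot under the microscope's stone platform is to be changed. Pick up the small hydraulic jack, stand it upright on the bench with its saddle centred under the round lift pad of the platform's steel lift lug, and let go of it; then pump its handle slowly down, without jolting the microscope, until both feet on that side hang at least 6 mm clear of the bench, and finish while holding the handle fully down, because this jack has no holding valve and the platform comes down as soon as the handle comes up. Let the jack alone carry the platform, and leave the other things on the bench where they are.

Things in the scene. Friction and masses are not known exactly. Their poses are not given: they have to be found in the camera images.
- jack: Small hydraulic jack, loose, 0.88 kg. Origin: underside, on the ram's axis; z up, +x forward (saddle end); pump and handle towards -x. Grey base plate 205 x 72 x 10 mm, x = -170 to +35 mm. At x = 0 the round grey ram cylinder, 48 mm across, 67 mm high, with the dark round saddle, 38 mm across, above it. Centre of mass x = -63, z = 39 mm. Ram to pump: low gallery 34 mm wide, 40 mm high
- pump_block (a point): centre of the jack's bare aluminium pump block, where to grip the jack: at x = -85, z = 45 mm in the jack's frame; 40 mm long (x), 36 mm wide (y), from the base plate (10 mm) up to z = 72 mm, filler plug to 78 mm. Its sides are free above the plate: grip from above, jaws closing along the jack's y. Same axes as the jack
- handle_pivot (a point): pivot of the pump handle, axis along the jack's y, at x = -118, z = 50 mm in the jack's frame, in a yoke 35 mm wide and 60 mm high
- saddle_top (a point): centre of the flat top of the saddle, 82 mm above the jack's underside with the handle up. The saddle follows the handle in both directions: 30 mm up per radian, 24 mm over the full stroke; there is no catch and no valve that holds it
- pump_handle (a joint): pump handle angle: 0 = up (sprung; it rises 42 degrees backwards from the pivot), 0.80 rad = fully down on its stop, about level. The saddle meets the lift pad at about 0.33 rad. Pressing at the grip takes 2 to 4 N before that and 12 to 16 N under load. Let go, the handle springs up and the load comes down at once
- handle_grip (a point): centre of the handle's round black rubber grip, 22 mm thick, 145 mm from the pivot on the handle's axis (the grip reaches from 84 to 172 mm; a bare steel bar 14 mm thick below it): press here from above
- platform: Vibration platform carrying a microscope, 14.5 kg: stone slab 260 x 340 mm, underside 55 mm and top 90 mm above the bench, dark steel frame, four rubber feet 50 mm across, 55 mm high. It tips on its two far (+x) feet. Origin midway between these, 55 mm up; x horizontal, away from the lift side; z up. Slab edge on the lift side at x = -229 mm. Microscope top 0.5 m above the bench
- lift_pad (a point): centre of the underside of the round dark steel lift pad, 40 mm across, facing down, 92 mm above the bench at the start; at x = -270, y = 0, z = +37 mm in the platform's frame, same axes. It sits under the lift lug in the middle of the lift side. Bring the jack in level along the platform's +x, the saddle passing below the pad; the bracket's upright leg is 33 mm beyond the pad's axis
- lug_bolt (a point): centre of the hexagon bolt head (top 117 mm above the bench) on top of the lift lug, straight above the lift pad: it marks the lift point. The lug is a bare steel angle bracket, its plate 56 mm wide (y), 98 to 106 mm above the bench, ending 25 mm before (-x of) the bolt's axis. The flat ears with an eye near the corners of that side are tie-downs, not lift points
- foot_a (a point): centre of the underside of one rubber foot on the lift side, 0 mm above the bench at the start, in the platform's frame at x = -190, y = +125 mm
- foot_b (a point): the same for the other foot of the lift side, at x = -190, y = -125 mm. A foot rises 0.7 mm for each mm of the lift pad
- beaker: bystander: glass beaker, 70 mm across, 95 mm high; origin under its centre
- spare_foot: bystander: the new rubber foot, 50 mm across, 55 mm high, with a steel stud on top; origin under its centre
- slide_box: bystander: flat wooden box for slides, 87 x 107 x 34 mm; origin under its centre
- oil_bottle: bystander: small amber bottle, 30 mm across, 62 mm high; origin under its centre
- petri_dishes: bystander: stack of three clear dishes, 93 mm across, 45 mm high; origin under its centre
- screwdriver: bystander: screwdriver lying flat, 190 mm long
- reagent_bottle: bystander: amber bottle, 64 mm across, 135 mm high; origin under its centre

How it is judged:
By the outcome, as a careful person would: the job done as asked, in the order asked, and still so for the second after the job is handed in, while the arm keeps its last pose, push and grip.
It also fails if it takes over 45 s, if anything falls off the work surface, if the arm or the gripper's body presses on something with over 40 N, if the wrist force passes 120 N, or if a joint passes its speed limit or range.

## Robot

A 6-joint arm with a two-finger parallel gripper is mounted at the origin on the work surface. World frame = base frame: x ahead of the robot, y to its left, z up, the work surface at z = 0. Lengths are in m, angles in rad, forces in N, time in s.
With the tool pointing down it reaches from about 0.275 to 0.85 m from the base axis. Payload 5.2 kg.
Tool frame: the origin (TCP) lies midway between the tips of the shut fingers; the grasp point (between the pads) lies 19 mm behind it; z points along the fingers, y is the direction in which the jaws open and shut (so a half turn about z gives the same grasp; the last joint's range is limited). The gripper opens to 85 mm and grips with 20 to 120 N. Pads are 22 mm wide; open, the fingers measure 114 mm over their backs; the gripper's body (76 mm by 85 mm) begins 54 mm behind the grasp point. The pads swing forward as they close: fully open they stand 13 mm farther back than shut.
Start: joints at [-1.416, 0.259, 1.535, -0, 1.348, -0.203], TCP at [0.193, -0.515, 0.231] pointing down, gripper open.
Joint ranges: [-3.14, 3.14], [-0.91, 2.08], [0.19, 2.58], [-1.22, 4.36], [0.22, 2.71], [-3.12, 3.12]. Speed limits (rad/s): [2.57, 2.57, 3.14, 3.14, 3.14, 3.14].

## Interface

Orientations are given as a unit quaternion [x, y, z, w].
In Python, from cell import env, jaws, solver, snapshot gives the robot as it stands. Calls block until the motion is done:
- env.move_pose(position, orientation): joint-space move of the TCP to a pose.
- env.move_l(position, feed=0.15, ori=None, max_force=None): straight line of the TCP; ori=None keeps the orientation; feed is the mean speed in m/s. With max_force (N) it stops when the force on the tool has changed by that much, and returns True; else False.
- env.move_j(angles): joint-space move.
- jaws.open_jaws() and jaws.close_gripper(): open the fingers fully, or close them until they stop; the grip force is fixed at half the most.
- env.hold(seconds).
- solver.solve_ik(position, orientation): joint angles nearest the present ones, or None.
- env.read_state(): the state.
- snapshot(name): name is "side" or "top"; returns a dict with "pixels" (384x512x3 uint8, red, green, blue), "depth" (384x512 float32, m along the optical axis (not along the pixel's ray), 0 where there is no reading), "intrinsics" (3x3 intrinsics, pixels), "R" (3x3) and "t" (3): a world point X has camera coordinates R X + t. Camera axes: x right, y down, z forward; pixel columns grow to the right and rows downward; lengths in m; the calibration is good to about 2 mm. A picture is of the moment at which its call begins.
A pose or a line that the arm cannot do raises env.PlanningError and nothing moves.
- env.job_done(): hands the job in, once; it reports no verdict.
The state is a dict: "time_s": time; "joint_positions": joint angles; "joint_velocities": joint speeds; "joint_efforts": joint torques, N m; "eef_pos": TCP position; "orientation": TCP orientation; "wrist_force": force on the tool from outside, world axes, zero at the start; "wrist_torque": the same for the moment, N m; "width": opening from 0.0 (shut) to 1.0 (fully open).
Only numpy, scipy, OpenCV 4.12 (cv2) and the standard library are available. Lean on these libraries where they do the work, as an engineer would, in place of code of your own. Each camera call takes 0.05 s, during which the arm holds its last target.

## Working session

There is one attempt and no reset: what is moved stays moved. The work goes in short steps, each a Python script; the robot and the scene stay as the last script left them, time stands still between calls to the robot, and variables do not carry over. Pictures are saved under pics/ and viewed, and the job is handed in when it is done.

```bash
ls; mkdir -p pics; python3 - <<'E'
from cell import env,snapshot
import cv2,numpy as np
for n in("side","top"):
    s=snapshot(n); cv2.imwrite(f"pics/{n}0.png",s["pixels"][:,:,::-1]); np.savez(f"{n}0.npz",**s)
    print(n,s["intrinsics"],s["R"],s["t"],(s["depth"]>0).mean())
print(env.read_state())
E
```

```text
pics
side [[352.76320238   0.         260.43853019]
 [  0.         352.76320238 193.4150546 ]
 [  0.           0.           1.        ]] [[ 0.99935629 -0.03528903  0.00645696]
 [-0.01823635 -0.65470506 -0.75566443]
 [ 0.03089407  0.75506024 -0.65492716]] [-0.56568536  0.13872149  1.0540149 ] 0.995880126953125
top [[354.47567624   0.         248.45552504]
 [  0.         354.47567624 189.52768437]
 [  0.           0.           1.        ]] [[-0.01429837 -0.99987743  0.00637876]
 [-0.99708301  0.01377949 -0.07507058]
 [ 0.07497348 -0.00743354 -0.99715782]] [0.08056647 0.55435987 1.19678517] 0.9963175455729166
{'time_s': 0.1, 'joint_positions': array([-1.41582849e+00,  2.59300481e-01,  1.53595808e+00,  2.20616463e-05,
        1.34800545e+00, -2.02785642e-01]), 'joint_velocities': array([-0.00083948, -0.00166726, -0.00215483,  0.00064899,  0.00051739,
       -0.00227566]), 'joint_efforts': array([ 2.43243681e-03, -4.46973431e+01, -2.91246164e+01, -1.00998236e-04,
        6.21189567e-03, -2.17736238e-05]), 'eef_pos': array([ 0.19255727, -0.51469391,  0.23054773]), 'orientation': array([ 9.84044260e-01,  1.77921880e-01,  3.07312777e-05, -8.35180374e-04]), 'wrist_force': array([-0.47904699,  0.12862926, -0.90506815]), 'wrist_torque': array([-0.02068598,  0.00292452, -0.03375635]), 'width': 0.996616945886423}
```

View pics/side0.png

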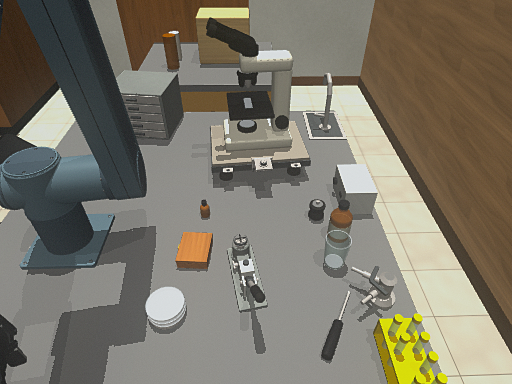

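View pics/top0.png

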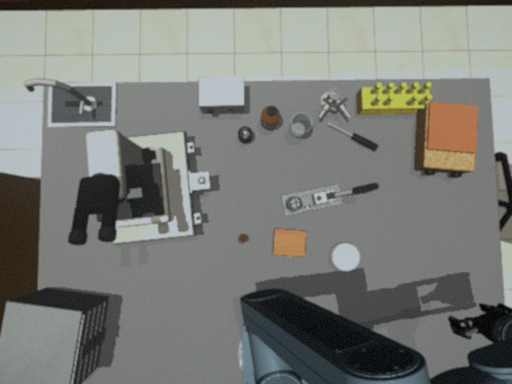

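The side view shows the jack at about (245,270), with its saddle at (240,243) and its grip at (258,293). The lug with its bolt is at (263,163). In the top view the saddle is at (294,203), the grip at (365,189) and the lug bolt at (202,181). I'll zoom in next.

```bash
cat > h.py <<'E'
import numpy as np,cv2
def load(n): return dict(np.load(n+".npz"))
def ray(s,u,v,z):
    K,R,t=s["intrinsics"],s["R"],s["t"]; d=R.T@np.linalg.solve(K,[u,v,1.]); c=-R.T@t
    return c+d*(z-c[2])/d[2]
def proj(s,X):
    p=s["intrinsics"]@(s["R"]@np.asarray(X,float)+s["t"]); return p[:2]/p[2]
def cloud(s):
    K,R,t=s["intrinsics"],s["R"],s["t"]; v,u=np.mgrid[:384,:512]; d=s["depth"]
    c=np.stack([(u-K[0,2])/K[0,0]*d,(v-K[1,2])/K[1,1]*d,d],-1)
    W=(c-t)@R; W[d==0]=np.nan; return W
def crop(s,name,u0,v0,u1,v1,k):
    cv2.imwrite(f"pics/{name}.png",cv2.resize(s["pixels"][v0:v1,u0:u1,::-1],None,fx=k,fy=k,interpolation=cv2.INTER_CUBIC))
def tri(a,pa,b,pb):
    P=[s["intrinsics"]@np.c_[s["R"],s["t"]] for s in(a,b)]
    x=cv2.triangulatePoints(P[0],P[1],np.array(pa,float).reshape(2,1),np.array(pb,float).reshape(2,1))
    return (x[:3]/x[3]).ravel()
E
python3 - <<'E'
from h import *
a,b=load("side0"),load("top0")
crop(a,"sj",215,225,285,315,6); crop(a,"sp",200,110,320,190,6)
crop(b,"tj",275,175,385,220,7); crop(b,"tp",110,125,220,245,5)
W=cloud(b)
for u,v in[(294,203),(320,198),(365,189),(202,181),(190,148),(198,218),(180,190),(250,170),(60,180)]: print(u,v,W[v,u].round(4))
W=cloud(a)
for u,v in[(240,243),(258,293),(263,163),(320,330),(227,174),(294,170)]: print(u,v,W[v,u].round(4))
E
```

```text
294 203 [ 0.5048 -0.0742  0.0831]
320 198 [ 0.5203 -0.161   0.0747]
365 189 [ 0.5426 -0.2856  0.1473]
202 181 [0.5783 0.2214 0.1069]
190 148 [0.692  0.2647 0.0735]
198 218 [0.4606 0.2394 0.0711]
180 190 [0.552  0.2953 0.0863]
250 170 [ 0.6263  0.0661 -0.0057]
60 180 [ 0.5996  0.7303 -0.0019]
240 243 [ 0.5067 -0.0831  0.0638]
258 293 [ 0.549  -0.3107  0.1682]
263 163 [0.5812 0.2124 0.1173]
320 330 [ 0.698  -0.3062 -0.0009]
227 174 [0.4565 0.271  0.0291]
294 170 [0.699  0.2986 0.0211]
```

```bash
cd pics; python3 -c "
import cv2,numpy as np
a=cv2.imread('sj.png');b=cv2.imread('tj.png');print(a.shape,b.shape)"
```

```text
(540, 420, 3) (315, 770, 3)
```

View pics/sj.png

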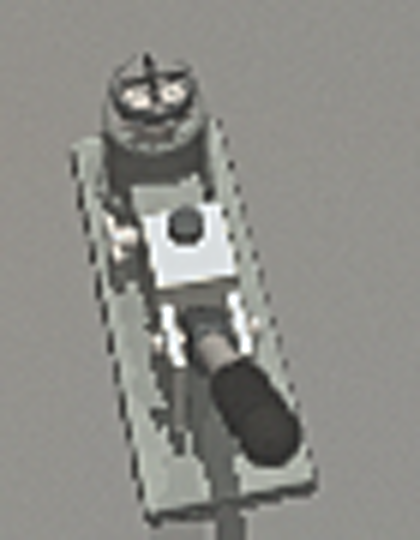

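View pics/tj.png

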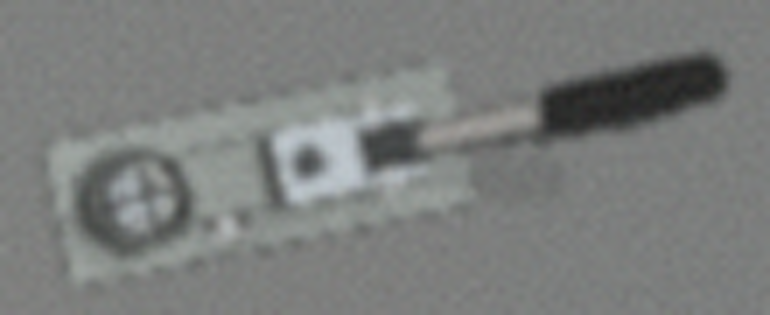

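View pics/sp.png

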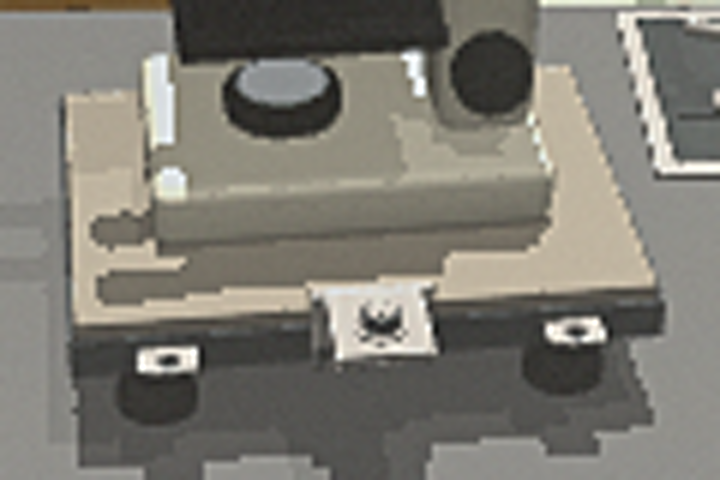

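View pics/tp.png

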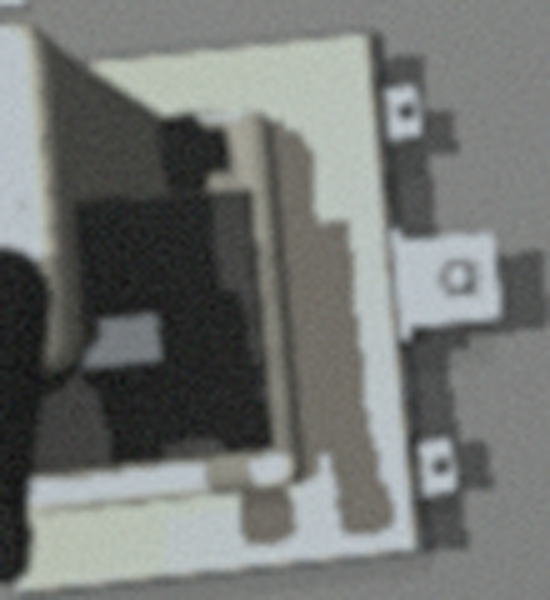

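```bash
python3 - <<'E'
from h import *
a,b=load("side0"),load("top0")
T=lambda x,y,u0,v0,k:(u0+(x+.5)/k-.5,v0+(y+.5)/k-.5)
bt=T(457,277,110,125,5); bs=T(381,318,200,110,6)
print("bolt",ray(b,*bt,.117),ray(a,*bs,.117),tri(a,bs,b,bt))
c=[ray(b,*T(x,y,110,125,5),.09) for x,y in((372,35),(415,547))]; print("edge top",c)
d=c[0]-c[1]; print("len",np.linalg.norm(d), "x dir ang", np.degrees(np.arctan2(d[0],-d[1])), 'mid',(c[0]+c[1])/2)
# side view slab front top edge
c=[ray(a,*T(x,y,200,110,6),.09) for x,y in((78,325),(660,287))]; d=c[1]-c[0];print("side edge",c,np.linalg.norm(d),np.degrees(np.arctan2(d[0],-d[1])),(c[0]+c[1])/2)
# ears
e=[ray(b,*T(x,y,110,125,5),.074) for x,y in((404,111),(438,466))]; d=e[0]-e[1]; print("ears",e,np.linalg.norm(d),np.degrees(np.arctan2(d[0],-d[1])))
print("--jack")
st=T(133,200,275,175,7);pt=T(309,160,275,175,7);ss=T(150,92,215,225,6);ps=T(186,218,215,225,6)
print("saddle",ray(b,*st,.082),ray(a,*ss,.082),tri(a,ss,b,st))
print("plug",ray(b,*pt,.078),ray(a,*ps,.078),tri(a,ps,b,pt))
# plate corners by mask? manual
q=[ray(b,*T(x,y,275,175,7),.01) for x,y in((50,148),(72,282),(472,203),(443,68))]
print(np.array(q))
f=(q[0]+q[1])/2; r=(q[2]+q[3])/2; d=f-r; print("len",np.linalg.norm(d),"ang",np.degrees(np.arctan2(d[1],d[0])),"org",f-.035*d/np.linalg.norm(d))
q=[ray(a,*T(x,y,215,225,6),.01) for x,y in((70,146),(150,512),(315,482),(220,122))]
r=(q[1]+q[2])/2; f=(q[0]+q[3])/2; d=f-r; print(np.array(q),"len",np.linalg.norm(d),"ang",np.degrees(np.arctan2(d[1],d[0])),"org",f-.035*d/np.linalg.norm(d))
g=tri(a,T(262,430,215,225,6),b,T(640,90,275,175,7)); print("grip~",g)
E
```

```text
bolt [0.580503   0.22324534 0.117     ] [0.58157974 0.21521133 0.117     ] [0.58159786 0.2240821  0.11051422]
edge top [array([0.74332758, 0.28159667, 0.09      ]), array([0.40979677, 0.25429459, 0.09      ])]
len 0.3346463965007589 x dir ang 94.67966945164814 mid [0.57656217 0.26794563 0.09      ]
side edge [array([0.41185171, 0.2502496 , 0.09      ]), array([0.74657751, 0.27870423, 0.09      ])] 0.3359330640917507 94.85896271844359 [0.57921461 0.26447692 0.09      ]
ears [array([0.69587835, 0.26326766, 0.074     ]), array([0.46129606, 0.24159337, 0.074     ])] 0.23558146708760688 95.27887079674585
--jack
saddle [ 0.50437008 -0.07292689  0.082     ] [ 0.50624233 -0.08803416  0.082     ] [ 0.50526338 -0.07489314  0.06717615]
plug [ 0.52203506 -0.15619948  0.078     ] [ 0.52205906 -0.15608223  0.078     ] [ 0.52204519 -0.15617483  0.07811564]
[[ 0.53316749 -0.04213129  0.01      ]
 [ 0.46692672 -0.05156224  0.01      ]
 [ 0.50304097 -0.25023126  0.01      ]
 [ 0.57020038 -0.23810407  0.01      ]]
len 0.20068174424235574 ang 100.50064644654137 org [ 0.50642574 -0.08126062  0.01      ]
[[ 0.46518478 -0.05737726  0.01      ]
 [ 0.50546703 -0.25345513  0.01      ]
 [ 0.57408422 -0.24177564  0.01      ]
 [ 0.53755649 -0.04443146  0.01      ]] len 0.20042497449199706 ang 101.047209781983 org [ 0.50807726 -0.0852558   0.01      ]
grip~ [ 0.5493567  -0.29437886  0.13095067]
```

```bash
python3 - <<'E'
from h import *
a,b=load("side0"),load("top0")
for n,s in(("side",a),("top",b)):
    W=cloud(s); P=W.reshape(-1,3)
    print(n,"bench z near jack",np.nanmedian(P[(abs(P[:,0]-.45)<.02)&(abs(P[:,1]+.1)<.08),2]), "cam",-s["R"].T@s["t"])
    m=(np.hypot(P[:,0]-.506,P[:,1]+.078)<.04)&(P[:,2]>.074)&(P[:,2]<.095)
    Q=P[m]; c,r=cv2.minEnclosingCircle(Q[:,:2].astype(np.float32)); print(" saddle",len(Q),Q.mean(0),c,r,Q[:,2].min(),Q[:,2].max())
    for lo,hi in((.068,.076),(.074,.085)):
        m=(np.hypot(P[:,0]-.522,P[:,1]+.16)<.035)&(P[:,2]>lo)&(P[:,2]<hi); Q=P[m]
        if len(Q)>3: print(" block",lo,len(Q),Q.mean(0),cv2.minAreaRect(Q[:,:2].astype(np.float32)))
    m=(abs(P[:,0]-.52)<.1)&(abs(P[:,1]+.14)<.15)&(P[:,2]>.006)&(P[:,2]<.014); Q=P[m]; print(" plate",len(Q),cv2.minAreaRect(Q[:,:2].astype(np.float32)))
    m=(abs(P[:,0]-.58)<.1)&(abs(P[:,1]-.22)<.035)&(P[:,2]>.098)&(P[:,2]<.125); Q=P[m]; print(" lug",len(Q),Q.mean(0),cv2.minAreaRect(Q[:,:2].astype(np.float32)),np.nanmedian(Q[:,2]),Q[:,2].max(), Q[:,1].min())
    m=(abs(P[:,0]-.58)<.2)&(abs(P[:,1]-.26)<.06)&(P[:,2]>.08)&(P[:,2]<.096);Q=P[m]; 
    # slab edge line : min y for bins of x
    xs=[];ys=[]
    for x in np.arange(.43,.73,.01):
        k=abs(Q[:,0]-x)<.005
        if k.sum()>2 and abs(x-.578)>.04: xs.append(x);ys.append(Q[k,1].min())
    p=np.polyfit(xs,ys,1); res=np.array(ys)-np.polyval(p,xs); g=abs(res)<.006; p=np.polyfit(np.array(xs)[g],np.array(ys)[g],1); print(" edge slope deg",np.degrees(np.arctan(p[0])),"y at .579",np.polyval(p,.579),g.mean())
E
```

```text
side bench z near jack -0.0007074929585054966 cam [ 0.53528819 -0.72498558  0.79878248]
 saddle 52 [ 0.50780673 -0.08721321  0.07982084] (0.5074115991592407, -0.08275852352380753) 0.01809047907590866 0.07535811383070855 0.08453997715531758
 block 0.068 154 [ 0.52298131 -0.16745168  0.07110629] ((0.5228846073150635, -0.16441315412521362), (0.03553195670247078, 0.04037049040198326), 10.6879301071167)
 block 0.074 28 [ 0.52135864 -0.15841192  0.07690265] ((0.5208419561386108, -0.15799115598201752), (0.014845840632915497, 0.015385695733129978), 55.00368118286133)
 plate 785 ((0.510746955871582, -0.12600462138652802), (0.10666799545288086, 0.2575395703315735), 21.944738388061523)
 lug 198 [0.58023457 0.22137705 0.10534003] ((0.5788528323173523, 0.22512567043304443), (0.06023735925555229, 0.06321684271097183), 6.496942520141602) 0.10503185435568017 0.11733421733766757 0.19213807568504992
 edge slope deg 5.288308041650688 y at .579 0.26601284117708146 0.9545454545454546
top bench z near jack -0.00042222761296019807 cam [0.46416762 0.08181415 1.23448589]
 saddle 41 [ 0.50681961 -0.07845693  0.0801012 ] (0.5064952373504639, -0.07958406955003738) 0.0188295841217041 0.074238679991662 0.08708867175393395
 block 0.068 109 [ 0.52200989 -0.16278138  0.07154655] ((0.5222272872924805, -0.16244888305664062), (0.03544537350535393, 0.04040208458900452), 10.594832420349121)
 block 0.074 29 [ 0.52335129 -0.15921837  0.07687299] ((0.5210011005401611, -0.16035404801368713), (0.030160143971443176, 0.02785211056470871), 12.369979858398438)
 plate 583 ((0.5203930139541626, -0.13364720344543457), (0.27707862854003906, 0.19055412709712982), 88.2208251953125)
 lug 312 [0.57984631 0.22686862 0.10612415] ((0.5773684978485107, 0.22802329063415527), (0.061830077320337296, 0.05832809582352638), 5.024694442749023) 0.10600764702601426 0.11824463340667934 0.1989390269534592
 edge slope deg 5.318627820196169 y at .579 0.2673245054200381 1.0
```

Here is the fit from the two views:

| Item | Position (m) | Direction of x axis |
|---|---|---|
| Pump block | (0.5225, -0.1634) | about 100.6° |
| Lift pad | about (0.581, 0.2245) | about 95.2° |

I'll refine the bolt position, locate the bystanders, then grasp the jack.

```bash
cat >> h.py <<'E'
def quat(ydeg): # tool down, tool y at world angle ydeg
    a=np.radians((ydeg+90)/2); return np.array([np.cos(a),np.sin(a),0,0])
def u(deg): return np.array([np.cos(np.radians(deg)),np.sin(np.radians(deg))])
E
python3 - <<'E'
from h import *
from cell import env,solver,jaws
a,b=load("side0"),load("top0")
for s in(a,b):
    P=cloud(s).reshape(-1,3); m=(np.hypot(P[:,0]-.58,P[:,1]-.222)<.02)&(P[:,2]>.111)&(P[:,2]<.122); print("bolt",m.sum(),P[m].mean(0),np.ptp(P[m],axis=0))
P=cloud(b).reshape(-1,3); m=(P[:,0]>.3)&(P[:,0]<.85)&(P[:,1]>-.3)&(P[:,1]<.2)&(P[:,2]>.02)
g=np.zeros((110,100),np.uint8); Q=P[m]; g[((Q[:,0]-.3)/.005).astype(int),((Q[:,1]+.3)/.005).astype(int)]=1
n,l,st,c=cv2.connectedComponentsWithStats(g)
for i in range(1,n):
    if st[i,4]>8: print("obj y %.3f..%.3f x %.3f..%.3f"%(st[i,0]*.005-.3,(st[i,0]+st[i,2])*.005-.3,st[i,1]*.005+.3,(st[i,1]+st[i,3])*.005+.3))
blk=np.array([.5225,-.1634])+.005*u(100.6)
for y in(10.6,190.6): print(y,solver.solve_ik([*blk,.2],quat(y)),solver.solve_ik([*blk,.032],quat(y)))
tgt=np.array([.581,.2245])-.08*u(95.2)
for y in(5.2,185.2): print(y,solver.solve_ik([*tgt,.032],quat(y)))
E
```

```text
bolt 12 [0.58137829 0.21652797 0.11471119] [0.01969802 0.01628753 0.00429957]
bolt 15 [0.58173763 0.22303514 0.1152882 ] [0.01964729 0.01925947 0.00582038]
obj y -0.295..-0.200 x 0.300..0.375
obj y -0.120..-0.005 x 0.325..0.420
obj y 0.080..0.115 x 0.375..0.405
obj y -0.300..-0.055 x 0.480..0.560
obj y 0.055..0.110 x 0.720..0.775
obj y -0.140..-0.065 x 0.730..0.805
obj y -0.035..0.030 x 0.765..0.830
obj y -0.275..-0.165 x 0.790..0.850
obj y 0.085..0.200 x 0.815..0.850
10.6 [-4.99672244e-01  2.72968188e-01  1.59459353e+00 -4.44089210e-16
  1.27403094e+00 -6.84677145e-01] [-4.99672244e-01  4.63966822e-01  1.78272266e+00 -4.44089210e-16
  8.94903174e-01 -6.84677145e-01]
190.6 [-4.99672244e-01  2.72968188e-01  1.59459353e+00 -4.44089210e-16
  1.27403094e+00  2.45691551e+00] [-4.99672244e-01  4.63966822e-01  1.78272266e+00 -4.44089210e-16
  8.94903174e-01  2.45691551e+00]
5.2 [ 5.74733360e-02  5.49440229e-01  1.62475948e+00 -4.44089210e-16
  9.67392940e-01 -3.32837851e-02]
185.2 [ 5.74733360e-02  5.49440229e-01  1.62475948e+00 -4.44089210e-16
  9.67392940e-01  3.10830887e+00]
```

```bash
python3 - <<'E'
from h import *
from cell import env,solver,jaws,snapshot
blk=np.array([.5225,-.1634])+.005*u(100.6)
q=quat(10.6)
env.move_pose([*blk,.20],q)
env.move_l([*blk,.032],feed=.12,max_force=10)
print(env.read_state()["eef_pos"])
jaws.close_gripper()
s=env.read_state(); print(s["width"],s["wrist_force"],s["time_s"])
env.move_l([*blk,.062],feed=.06)
s=env.read_state(); print(s["eef_pos"],s["width"],s["wrist_force"],s["wrist_torque"],s["time_s"])
s=snapshot("side"); np.savez("side1.npz",**s); crop(s,"s1",150,120,350,330,3)
s=snapshot("top"); np.savez("top1.npz",**s); crop(s,"t1",180,120,400,260,3)
E
```

```text
[ 0.52212082 -0.15876378  0.03270842]
0.4161384505103357 [0.92644807 0.52486128 3.78576155] 3.925
[ 0.52144601 -0.15847434  0.06205476] 0.4126819056968783 [ 0.08838451  0.0903262  -8.54152816] [-0.13877034 -0.02558471 -0.01052829] 4.575
```

View pics/s1.png

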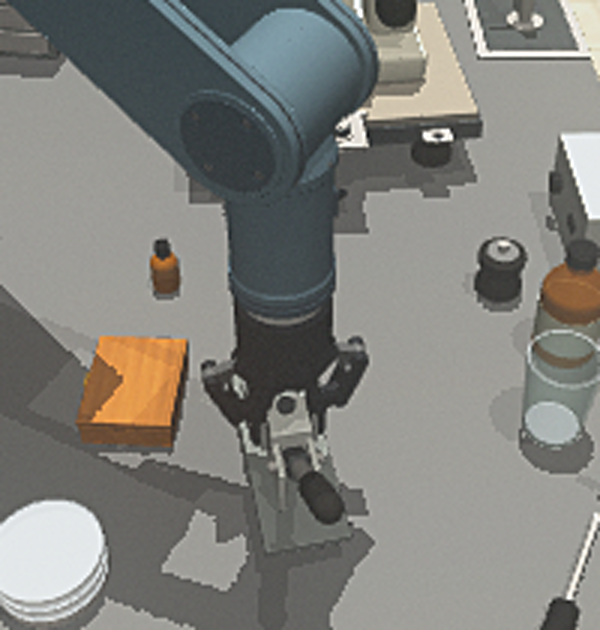

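The jack is held: the wrist reads -8.5 N and the block is between the jaws at about (285,425). I'll carry it across and bring it in level.

```bash
python3 - <<'E'
from h import *
from cell import env,solver,jaws,snapshot
d=u(95.2); q=quat(5.2); pad=np.array([.5813,.224])
tgt=pad-.08*d; pre=tgt-.10*d
env.move_l([*pre,.062],feed=.15,ori=q)
env.move_l([*pre,.037],feed=.06)
print(env.move_l([*(tgt-.03*d),.037],feed=.06,max_force=8))
s=env.read_state(); print(s["eef_pos"],s["wrist_force"],s["time_s"])
for n in("side","top"):
    s=snapshot(n); np.savez(n+"2.npz",**s)
    crop(s,n[0]+"2",*((180,90,340,250,4) if n=="side" else (140,110,330,250,4)))
E
```

```text
False
[0.59136687 0.11403753 0.03699156] [-0.3094299   0.34227229 -8.42251112] 8.1583
```

View pics/s2.png

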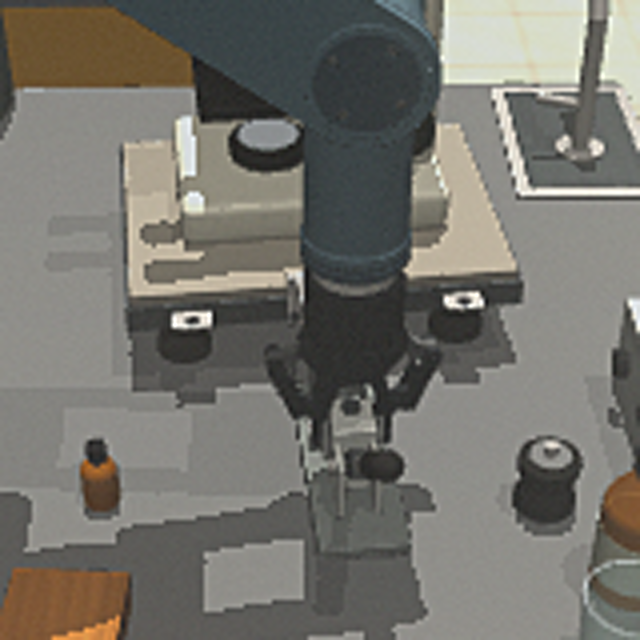

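View pics/t2.png

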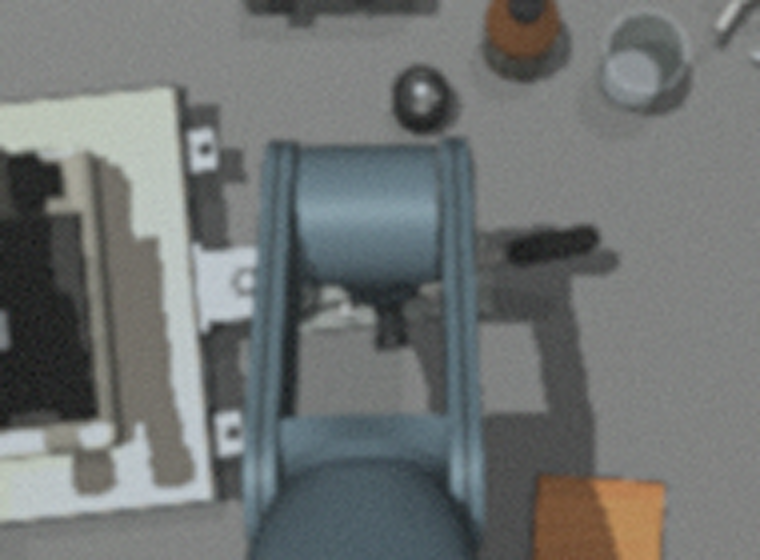

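```bash
python3 - <<'E'
from h import *
a,b=load("side2"),load("top2")
P=cloud(b); px=b["pixels"].astype(int)
m=(px.max(2)<70)&(P[...,0]>.55)&(P[...,0]<.66)&(P[...,1]<.02)&(P[...,1]>-.12)&(P[...,2]>.08)
Q=P[m]; print(len(Q),Q.mean(0)); c=Q.mean(0); 
vx,vy,x0,y0=cv2.fitLine(Q[:,:2].astype(np.float32),cv2.DIST_HUBER,0,.01,.01).ravel(); print("handle axis deg",np.degrees(np.arctan2(vy,vx)))
tcp=np.array([.59137,.11404]); d=u(95.2); n=u(5.2)
r=Q[:,:2]-tcp; print("grip along",(r@d).mean(),(r@d).min(),(r@d).max(),"lat",(r@n).mean(), "z",Q[:,2].min(),Q[:,2].max())
# plug and block in side view
P=cloud(a).reshape(-1,3); r=(P[:,:2]-tcp)
for lo,hi in((.074,.082),(.083,.095)):
    m=(np.hypot(*r.T)<.05)&(r@d<.015)&(P[:,2]>lo)&(P[:,2]<hi)&(abs(r@n)<.02); print(lo,m.sum(),"along",np.sort((r@d)[m])[::5].round(3),"lat",(r@n)[m].mean())
# plate, rear
m=(r@d<-.04)&(r@d>-.12)&(abs(r@n)<.05)&(P[:,2]>.009)&(P[:,2]<.023); A=(r@d)[m];L=(r@n)[m]
print("plate rear",np.sort(A)[:5],"lat",np.sort(L)[:4],np.sort(L)[-4:], len(A))
for k in(-.06,-.07,-.08):
    g=abs(A-k)<.006; print(k,L[g].min(),L[g].max(),P[m][g,2].mean())
E
```

```text
149 [ 0.60122503 -0.01499841  0.14808222]
handle axis deg -86.01196
grip along -0.12940052205980132 -0.16125390568972692 -0.09706496540943657 lat -0.0018806155314096736 z 0.11085200966002876 0.1750962273208174
0.074 81 along [-0.048 -0.026 -0.024 -0.022 -0.018 -0.016 -0.013 -0.011 -0.009 -0.007
 -0.006 -0.005 -0.001  0.     0.004  0.006  0.011] lat 0.0006300103381719461
0.083 6 along [-0.015  0.003] lat -0.006871275868471901
plate rear [-0.09336542 -0.09307194 -0.09210491 -0.09191096 -0.09186576] lat [-0.03624753 -0.03611082 -0.03569683 -0.03556677] [0.03449722 0.03474094 0.03482317 0.03531031] 285
-0.06 -0.03611082136501723 0.03531031496214665 0.013764902651832243
-0.07 -0.035254637150353554 0.03531031496214665 0.013288453805981537
-0.08 -0.036247528357390195 0.03482316825846368 0.013641483501149942
```

The jack is centred sideways between the jaws and its axis is within 1° of the platform's. The rear edge puts the grasp about 80 mm behind the ram axis. I'll do the final approach, set it down and release.

```bash
python3 - <<'E'
from h import *
from cell import env,solver,jaws,snapshot
d=u(95.2); q=quat(5.2); pad=np.array([.5813,.2245])
tgt=pad-.0795*d
print(env.move_l([*tgt,.0365],feed=.04,max_force=6))
print(env.read_state()["eef_pos"],env.read_state()["wrist_force"])
print(env.move_l([*tgt,.030],feed=.02,max_force=4))
s=env.read_state();print(s["eef_pos"],s["wrist_force"],s["time_s"])
jaws.open_jaws()
p=s["eef_pos"]
env.move_l([p[0],p[1],.16],feed=.15)
back=tgt-.11*d
env.move_l([*back,.24],feed=.25)
print(env.read_state()["time_s"])
for n in("side","top"):
    s=snapshot(n); np.savez(n+"3.npz",**s)
    crop(s,n[0]+"3",*((180,90,340,250,4) if n=="side" else (140,110,330,250,4)))
E
```

```text
False
[0.58851344 0.14522723 0.0364791 ] [ 2.30768741e-02 -3.41335233e-03 -8.68402354e+00]
True
[0.58908204 0.14502851 0.03248749] [0.57772161 0.48095965 4.78476661] 9.4833
11.7417
```

View pics/s3.png

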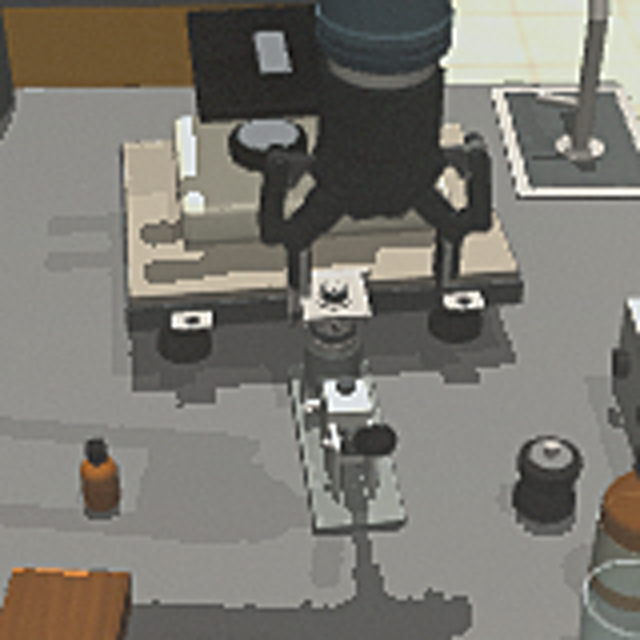

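View pics/t3.png

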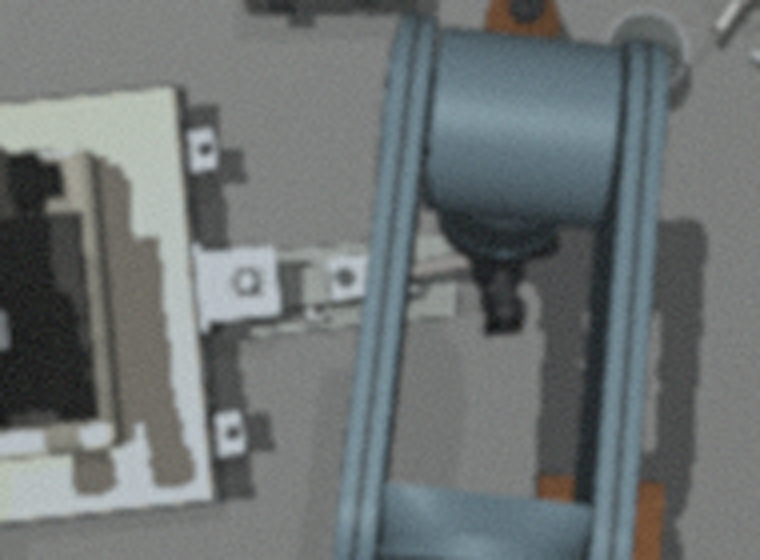

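```bash
python3 - <<'E'
from h import *
a0,b0,a,b=load("side0"),load("top0"),load("side3"),load("top3")
T=lambda x,y,u0,v0,k:(u0+(x+.5)/k-.5,v0+(y+.5)/k-.5)
d=u(95.2); n=u(5.2)
print("plug top",ray(b,*T(346,278,140,110,4),.078),"bolt top",ray(b,*T(247,283,140,110,4),.117))
print("plug side",ray(a,*T(345,385,180,90,4),.078),"bolt side",ray(a,*T(334,291,180,90,4),.117))
for s in(a,b):
    P=cloud(s).reshape(-1,3)
    m=(np.hypot(P[:,0]-.5885,P[:,1]-.140)<.035)&(P[:,2]>.067)&(P[:,2]<.076); Q=P[m]; r=cv2.minAreaRect(Q[:,:2].astype(np.float32)); print("block",len(Q),r, np.array(r[0])+.085*d)
    m=(np.hypot(P[:,0]-.58,P[:,1]-.222)<.02)&(P[:,2]>.111)&(P[:,2]<.122); print("bolt",P[m].mean(0))
# lug plate front edge in side view at z .106, plus saddle visible
P=cloud(a).reshape(-1,3); m=(abs(P[:,0]-.58)<.035)&(abs(P[:,1]-.2)<.03)&(P[:,2]>.1)&(P[:,2]<.112); Q=P[m]; c=((Q[:,:2]-[.5813,.2245])@np.c_[d,n]); print("lug front along",np.sort(c[:,0])[:6],"lat",c[:,1].min(),c[:,1].max())
m=(abs(P[:,0]-.585)<.04)&(abs(P[:,1]-.2)<.03)&(P[:,2]>.065)&(P[:,2]<.092); Q=P[m]; c=((Q[:,:2]-[.5813,.2245])@np.c_[d,n]); print("saddle/cyl front",np.c_[c,Q[:,2]][np.argsort(c[:,0])][:6],"lat",c[:,1].min(),c[:,1].max())
# plate rear
r=P[:,:2]-[.5813,.2245]; m=(P[:,2]>.006)&(P[:,2]<.015)&(abs(r@n)<.05)&(r@d<-.12)&(r@d>-.2); A=(r@d)[m];L=(r@n)[m];print("rear",np.sort(A)[:5],L.min(),L.max())
for k in(-.13,-.15,-.165):
    g=abs(A-k)<.006; print(k,L[g].min(),L[g].max())
E
```

```text
plug top [0.58632233 0.14589221 0.078     ] bolt top [0.57929415 0.22206467 0.117     ]
plug side [0.58797494 0.14232246 0.078     ] bolt side [0.58176417 0.21636887 0.117     ]
block 87 ((0.5898956656455994, 0.1368628442287445), (0.03975198417901993, 0.0353386215865612), 87.88671112060547) [0.5821919  0.22151302]
bolt [0.58061833 0.21772591 0.11385155]
block 79 ((0.5889225602149963, 0.14498980343341827), (0.02997366525232792, 0.036362338811159134), 89.8683853149414) [0.58121879 0.22963998]
bolt [0.58146744 0.22308447 0.11649124]
lug front along [-0.03113618 -0.02910515 -0.02885292 -0.02813035 -0.0276614  -0.02742031] lat -0.0275434620227317 0.02786123541931609
saddle/cyl front [[-0.01999956  0.00160405  0.07350291]
 [-0.01864254 -0.00157789  0.07274409]
 [-0.0185018   0.00176522  0.07655566]
 [-0.01822045 -0.00493517  0.07694889]
 [-0.01673921 -0.00135706  0.07548366]
 [-0.01670532  0.00540607  0.07484221]] lat -0.01713191710856396 0.016816775548279095
rear [-0.17447732 -0.17287888 -0.17262035 -0.17260135 -0.17204515] -0.03527829166948544 0.03620435374453932
-0.13 -0.03527829166948544 0.03620435374453932
-0.15 -0.03485190922069251 0.03548910210129299
-0.165 -0.03351560014277693 0.03473948197471118
```

The jack sits within about 2 mm of the pad laterally and along its axis; in the side view it shows the saddle directly under the bolt. Next I'll close the jaws and touch the grip from above.

```bash
cat >> h.py <<'E'
J=np.array([.581,.2240]); D=u(95.2); Q=quat(5.2)
def press(th,extra=0.,s=.150,w=.011):
    f=np.radians(42)-th
    x=-.118-s*np.cos(f)+.011*np.sin(f)+w
    z=max(.05-(e+.118)*np.tan(f)+.011/np.cos(f) for e in(x-w,x+w))
    return [*(J+x*D),z-extra]
E
python3 - <<'E'
from h import *
from cell import env,jaws,snapshot
jaws.close_gripper()
p=press(0); print(p,press(.8))
env.move_l([p[0],p[1],p[2]+.03],feed=.2)
f0=env.read_state()["wrist_force"]
print(env.move_l([p[0],p[1],p[2]-.012],feed=.03,max_force=1.8))
s=env.read_state(); print(s["eef_pos"],s["wrist_force"],f0,s["time_s"])
for n in("side","top"):
    s=snapshot(n); np.savez(n+"4.npz",**s)
    crop(s,n[0]+"4",*((180,90,340,250,4) if n=="side" else (140,110,330,250,4)))
E
```

```text
[np.float64(0.6001335606634296), np.float64(0.01375756275392398), np.float64(0.15854418403408008)] [np.float64(0.6043288138010984), np.float64(-0.032340508590087164), np.float64(0.05241395879180122)]
True
[0.59979285 0.01394005 0.15403817] [0.58424768 1.1123273  0.82910997] [0.0695245  0.42049291 1.62892583] 14.075
```

View pics/s4.png

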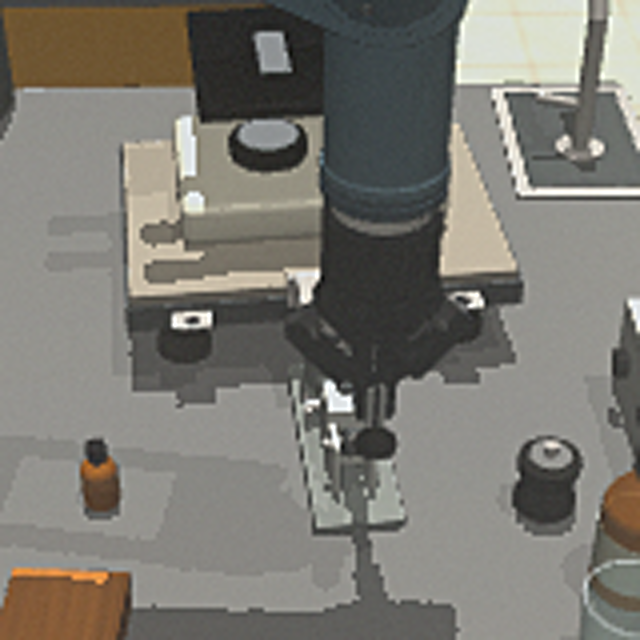

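The closed fingers, at about (374,400), are centred above the grip at (375,440), and contact came near the expected height. Next I'll pump down slowly.

```bash
python3 - <<'E'
from h import *
from cell import env
for th,feed in((.14,.03),(.27,.03),(.42,.012)):
    r=env.move_l(press(th,.001),feed=feed,max_force=25)
    s=env.read_state(); print(th,r,s["eef_pos"].round(4),s["wrist_force"].round(2),round(s["time_s"],2))
    if r: break
E
```

```text
0.14 False [ 0.6014 -0.0009  0.1419] [-0.63  0.76  0.42] 14.95
0.27 False [ 0.6025 -0.0114  0.1256] [0.31 0.2  1.1 ] 15.75
0.42 False [ 0.6037 -0.0204  0.1073] [-3.9   3.15 12.55] 17.77
```

```bash
python3 - <<'E'
from h import *
from cell import env,snapshot
for n in("side","top"):
    s=snapshot(n); np.savez(n+"5.npz",**s)
    crop(s,n[0]+"5",*((215,150,305,230,8) if n=="side" else (140,110,330,250,4)))
s=env.read_state(); print(s["wrist_force"],s["wrist_torque"])
E
```

```text
[-3.19721557  3.23064839 13.16842758] [0.49609508 0.58975985 0.00488629]
```

View pics/s5.png

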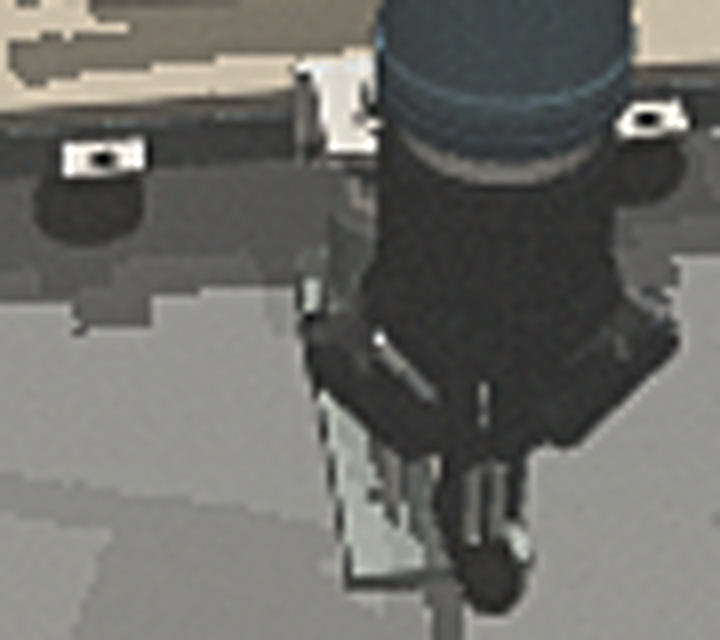

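View pics/t5.png

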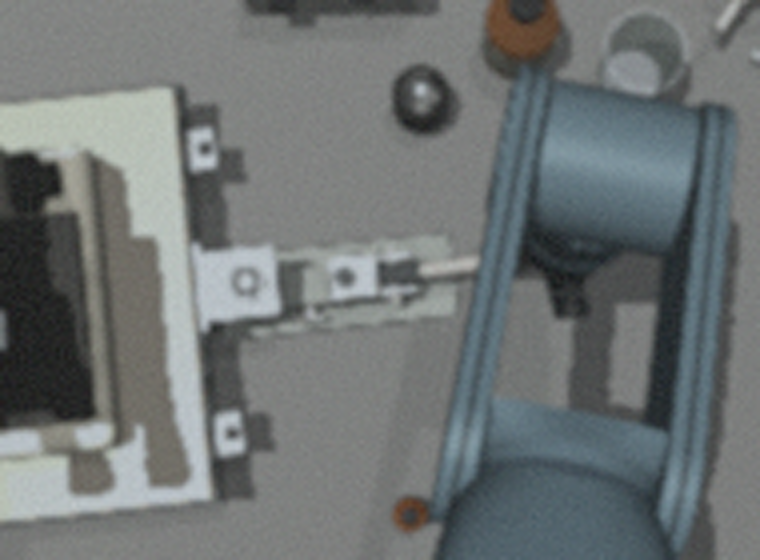

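```bash
python3 - <<'E'
from h import *
b=load("top5"); a=load("side5")
P=cloud(b).reshape(-1,3); n=u(5.2)
m=(np.hypot(P[:,0]-.5885,P[:,1]-.140)<.035)&(P[:,2]>.067)&(P[:,2]<.076); q=P[m]; r=cv2.minAreaRect(q[:,:2].astype(np.float32)); print("block",len(q),r,np.array(r[0])+.085*D)
r=P[:,:2]-J; m=(P[:,2]>.005)&(P[:,2]<.016)&(abs(r@n)<.05)&(r@D<-.03)&(r@D>-.2); A=(r@D)[m];L=(r@n)[m];print("rear",np.sort(A)[:4])
for k in(-.15,-.135,-.12,-.05):
    g=abs(A-k)<.006; print(k,L[g].min(),L[g].max())
m=(np.hypot(P[:,0]-.58,P[:,1]-.222)<.02)&(P[:,2]>.111)&(P[:,2]<.124); print("bolt",P[m].mean(0))
P=cloud(a).reshape(-1,3); px=a["pixels"].reshape(-1,3).astype(int); r=P[:,:2]-J
for z in(.09,.10,.115,.125):
    m=(abs(P[:,2]-z)<.005)&(abs(r@n)<.03)&(r@D<-.2)&(r@D>-.33); print(z,m.sum(),"lat",(r@n)[m].min(),(r@n)[m].max(),"along",(r@D)[m].min())
E
```

```text
block 112 ((0.5885295867919922, 0.1405843198299408), (0.03542696312069893, 0.03944660350680351), 5.704293727874756) [0.58082582 0.22523449]
rear [-0.16878094 -0.16859471 -0.16818085 -0.16805446]
-0.15 -0.036070621553969784 0.040446801370544544
-0.135 -0.0355789874075746 0.042441145089853596
-0.12 -0.0435551890786773 0.033319622035311997
-0.05 -0.033474409531483694 0.033171265775473656
bolt [0.58079884 0.22293573 0.11538009]
0.09 5 lat -0.009786806253908702 -0.008639762962727442 along -0.23291490097308112
0.1 29 lat -0.009886328710906242 0.010750668925476112 along -0.28193150711319986
0.115 40 lat -0.013068221021490708 0.011979250186323691 along -0.2784273183065285
0.125 26 lat -0.013095236513613296 0.014410948834413701 along -0.25853630380306497
```

The jack is square (95.7°), with its ram axis about 2 mm from the bolt, and the fingers are centred on the grip. I'll keep pumping slowly.

```bash
python3 - <<'E'
from h import *
from cell import env
for th,feed,ex in((.58,.013,.001),(.74,.013,.001)):
    r=env.move_l(press(th,ex),feed=feed,max_force=20)
    s=env.read_state(); print(th,r,s["eef_pos"].round(4),s["wrist_force"].round(2),round(s["time_s"],2))
    if r: break
E
```

```text
0.58 False [ 0.6043 -0.0279  0.0844] [-3.29  2.1  13.9 ] 19.88
0.74 False [ 0.6047 -0.0317  0.0608] [-3.44  1.37 14.05] 21.86
```

```bash
python3 - <<'E'
from h import *
from cell import env,snapshot
r=env.move_l(press(.80,.010),feed=.01,max_force=10)
s=env.read_state(); print(r,s["eef_pos"].round(4),press(.8),s["wrist_force"].round(2),round(s["time_s"],2))
env.hold(.3); s=env.read_state(); print(s["eef_pos"].round(4),s["wrist_force"].round(2))
for n in("side","top"):
    s=snapshot(n); np.savez(n+"6.npz",**s)
    crop(s,n[0]+"6",*((180,110,330,220,5) if n=="side" else (140,110,330,250,4)))
E
```

```text
True [ 0.6048 -0.0321  0.0515] [np.float64(0.6043288138010984), np.float64(-0.032340508590087164), np.float64(0.05241395879180122)] [-4.33  1.11 13.87] 22.95
[ 0.6048 -0.0321  0.0517] [-4.25 -0.27 12.42]
```

View pics/s6.png

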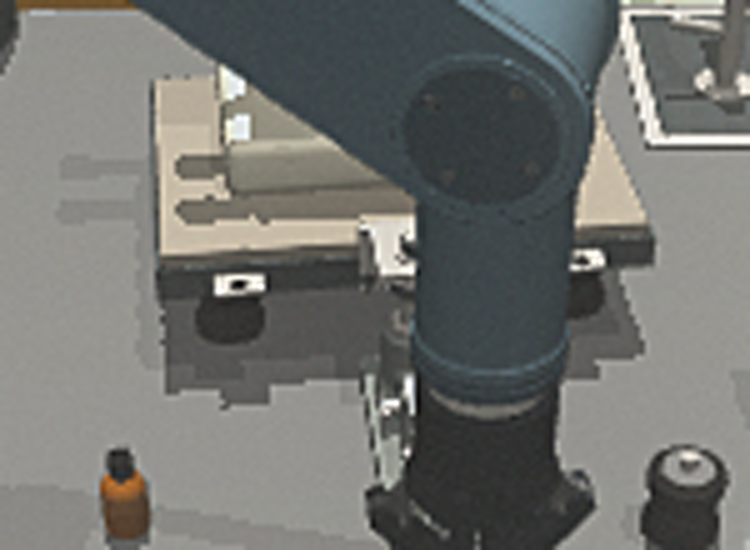

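View pics/t6.png

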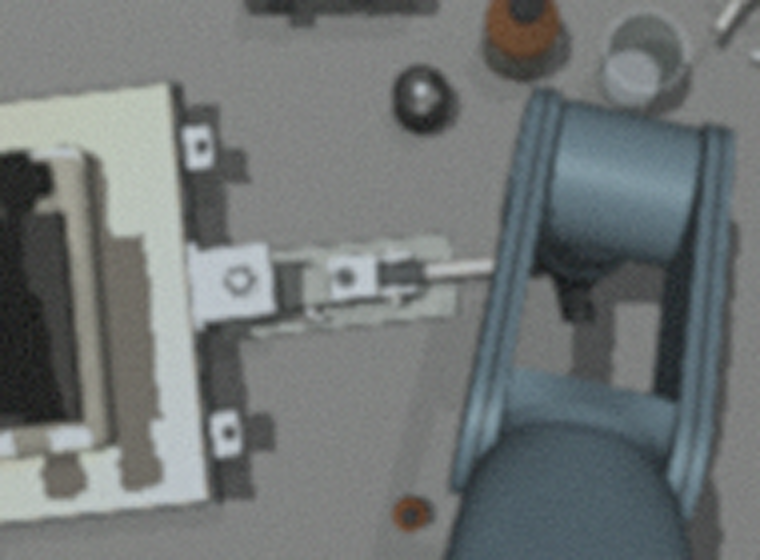

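The platform is up. The motion stopped on a force rise at the stop, but then relaxed to 12 N, so I'll press in a bit more to hold it firmly on the stop.

```bash
python3 - <<'E'
from h import *
from cell import env,snapshot
p=env.read_state()["eef_pos"]
r=env.move_l([p[0],p[1],p[2]-.010],feed=.008,max_force=11)
for i in range(3):
    env.hold(.3); s=env.read_state(); print(r,s["eef_pos"].round(4),s["wrist_force"].round(2),round(s["time_s"],2))
for n in("side","top"):
    s=snapshot(n); np.savez(n+"7.npz",**s)
for k in(0,6,7):
    b=load(f"top{k}");P=cloud(b).reshape(-1,3)
    m=(np.hypot(P[:,0]-.581,P[:,1]-.224)<.03)&(P[:,2]>.1)&(P[:,2]<.135); print(k,"lug z",np.median(P[m,2]),end=" ")
    for c in((.6959,.2633),(.4613,.2416)):
        m=(np.hypot(P[:,0]-c[0],P[:,1]-c[1])<.012)&(P[:,2]>.055)&(P[:,2]<.095)&(b["pixels"].reshape(-1,3).min(1)>150); print("ear",m.sum(),np.median(P[m,2]).round(4),end=" ")
    a=load(f"side{k}");P=cloud(a).reshape(-1,3)
    for c in((.6959,.2633),(.4613,.2416)):
        m=(np.hypot(P[:,0]-c[0],P[:,1]-c[1])<.015)&(P[:,2]>.055)&(P[:,2]<.095)&(a["pixels"].reshape(-1,3).min(1)>130); print("side ear",m.sum(),np.median(P[m,2]).round(4),end=" ")
    print()
E
```

```text
True [ 0.6048 -0.0321  0.0517] [-4.03  1.26 12.5 ] 24.16
True [ 0.6048 -0.0321  0.0518] [-4.15  0.74 12.78] 24.46
True [ 0.6048 -0.0321  0.0517] [-4.82  1.2  13.59] 24.76
0 lug z 0.10614595919643607 ear 20 0.0711 ear 22 0.0714 side ear 24 0.0708 side ear 24 0.0709 
6 lug z 0.12014245567892745 ear 24 0.0842 ear 23 0.0855 side ear 14 0.0845 side ear 23 0.0843 
7 lug z 0.11982335294882965 ear 22 0.0845 ear 24 0.0837 side ear 15 0.0848 side ear 21 0.0844
```

```bash
python3 - <<'E'
from h import *
from cell import env
p=env.read_state()["eef_pos"].copy()
for dz in(.0008,.0016,.0024,.0032):
    env.move_l([p[0],p[1],p[2]-dz],feed=.006); env.hold(.25)
    s=env.read_state(); print(dz,s["eef_pos"].round(5),s["wrist_force"].round(2),round(s["time_s"],2))
    if s["wrist_force"][2]>21: break
E
```

```text
0.0008 [ 0.60479 -0.03204  0.0524 ] [-5.29  0.86 12.62] 25.37
0.0016 [ 0.60479 -0.03207  0.05169] [-5.02 -0.04 14.43] 25.9
0.0024 [ 0.60484 -0.03207  0.05126] [-5.83  1.11 16.54] 26.43
0.0032 [ 0.60488 -0.03208  0.05088] [-6.22  0.86 18.61] 26.97
```

```bash
python3 - <<'E'
from h import *
from cell import env,snapshot
p=env.read_state()["eef_pos"].copy()
env.move_l([p[0],p[1],p[2]-.0032],feed=.006); env.hold(.5)
s=env.read_state(); print(s["eef_pos"].round(5),s["wrist_force"].round(2),round(s["time_s"],2))
b=snapshot("top"); np.savez("top8.npz",**b);a=snapshot("side"); crop(a,"s8",180,110,330,220,5); crop(b,"t8",140,110,330,250,4)
P=cloud(b).reshape(-1,3)
m=(np.hypot(P[:,0]-.581,P[:,1]-.224)<.03)&(P[:,2]>.1)&(P[:,2]<.135); print(np.median(P[m,2]))
E
```

```text
[ 0.60495 -0.03206  0.05052] [-7.71  1.31 22.81] 27.76
0.12018250239803732
```

View pics/s8.png

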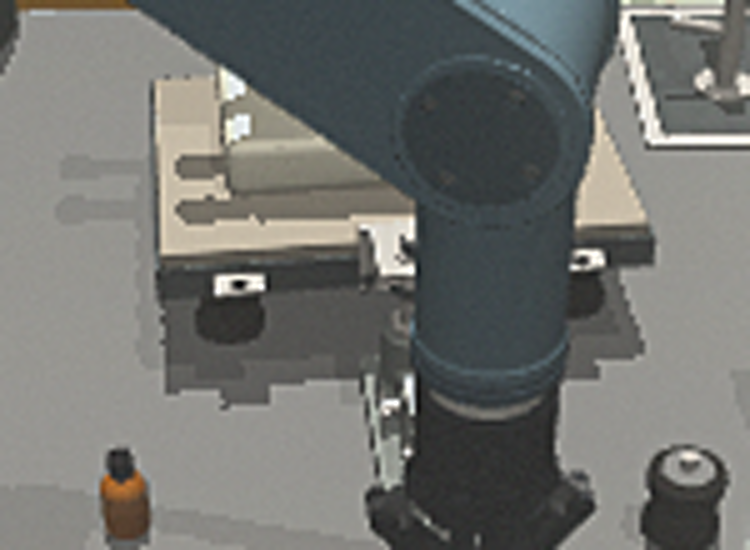

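View pics/t8.png

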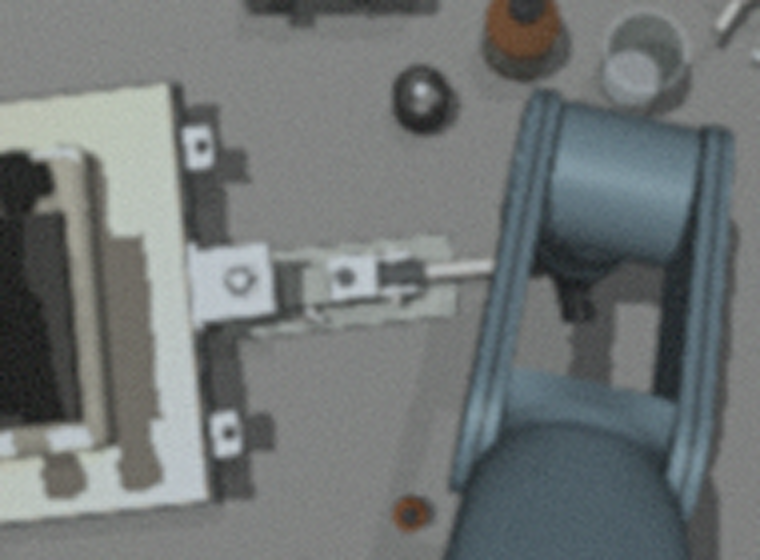

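The pictures show the jack upright with the lug raised, and nothing else disturbed. The handle is on its stop at 23 N, so I'll hand in.

```bash
python3 - <<'E'
from cell import env
env.job_done(); s=env.read_state(); print(s["time_s"],s["wrist_force"],s["eef_pos"])
E
```

```text
the job is handed in; nothing more can be done
the job is handed in; nothing more can be done
```

The jack is holding the platform up with the handle pressed fully down, and I handed the job in at about 28 s. I gripped the jack by its pump block and brought it in level under the lift pad. I set it down, let go, and pumped the handle slowly down with the closed fingertips until it met its stop.

- **Lift:** the last pictures put the lug 14 mm higher than at the start. Before the final firmer press, the tie-down ears near the corners of that side were 12–14 mm higher. I worked out the foot clearance from the lug's rise: about 9.8 mm, against the 6 mm asked. I did not see the gap under the feet directly.
- **Jack position:** with the saddle just meeting the pad, the ram axis was about 2 mm from the bolt, and the jack was within about 0.5° of the platform's direction. The two cameras differed by up to 8 mm on distances along the jack's length. I trusted comparisons within a single view, which put it at 1–2 mm.
- **Handle:** the two moves with a force limit stopped at the stop but then relaxed to about 12–13 N. I pressed a further few millimetres, and the push settled at 23 N with the fingers barely moving. A sideways force of about 8 N remained on the tool, below the limits.
- **Other things on the bench:** those in view in the last pictures looked undisturbed.

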